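# Print the label for the cheese on the scale

## Robot

A 6-joint arm with a two-finger parallel gripper is mounted at the origin on the work surface. World frame = base frame: x ahead of the robot, y to its left, z up, the work surface at z = 0. Lengths are in m, angles in rad, forces in N, time in s.
With the tool pointing down it reaches from about 0.3 to 0.875 m from the base axis. Payload 6.4 kg.
Tool frame: the origin (TCP) lies midway between the tips of the shut fingers; the grasp point (between the pads) lies 19 mm behind it; z points along the fingers, y is the line along which they close (so a half turn about z gives the same grasp; the last joint's range is limited). The gripper opens to 88 mm and grips with 3 to 60 N. Pads are 18 mm wide; open, the fingers measure 123 mm over their backs; the gripper's body (75 mm by 187 mm) begins 45 mm behind the grasp point.
Start: joints at [1.026, 0.181, 1.607, -0, 1.354, -0.206], TCP at [0.191, 0.542, 0.239] pointing down, gripper open.
Joint ranges: [-2.99, 2.99], [-0.89, 2.07], [0.3, 2.58], [-1.14, 4.28], [0, 2.63], [-3.12, 3.12]. Speed limits (rad/s): [2.57, 2.57, 3.01, 3.14, 3.14, 3.14].

## Interface

Orientations are given as a 3x3 rotation matrix whose columns are the frame's x, y, z axes.
In Python, from workcell import readout, viewer, job gives the robot as it stands.
- The arm moves only by the tool send_rows, never from a script. Its argument "increments" is a list of rows, each a list of 7 numbers: the turn, a rotation vector about the world's x, y, z scaled (see below), then the shift along the world's x, y, z scaled (see below), then the gripper command: -1 is fully open, 1 is shut, values between are in proportion. A call has 1 to 20 rows; each row is the pose to reach, as a shift and turn from the pose commanded when the call began, turning the shorter way round; what a row does not reach only later rows make up. The controller multiplies each number of a shift by 0.5 m and each number of a turn by pi rad. A row lasts 1/10 s, in which the tool goes at most 50 mm and 8.59 degrees, less where a joint would pass 70% of its speed; a pose out of reach is approached as far as the arm can. A call with a number of a shift or a turn outside -1 to 1 is refused whole. A call with a gripper value outside its range is refused whole. The fingers move at their own pace and stop on an object; "grip_force" is the grip in N (left out, the last holds). Time passes only in rows, so rows that repeat a pose let the fingers close. It gives the time, the measured TCP pose, the force, the opening and the grip force at its end, in the units of the state.
- readout.read_state(): the state, without advancing time (a new reading comes with each control period).
- viewer.get_image(name): name is "side" or "top" or "wrist"; returns (picture, depth): 400x640x3 uint8, red, green, blue; 400x640 float32, m along the optical axis (not along the pixel's ray), 0 where there is no reading.
- viewer.get_calibration(name): a dict with "vertical_fov" (degrees; the focal length in pixels is half the picture's height over the tangent of half this angle, whatever the lens; pixels are square), "cx", "cy" (the principal point, pixels), "k1" (the pictures are not rectified: a ray, as slopes to the right and down, at radius r is drawn at 1 + k1 r^2 times it, then the intrinsics apply), "world_from_camera" (4x4, takes a point from camera to world coordinates); the wrist camera has in their place "tool_from_camera" (4x4, takes a point from camera to tool coordinates, whose origin is the TCP and whose axes are the flange's). Camera axes: x right, y up, looking along -z (the intrinsics and any distortion apply to the point x, -y, -z); pixel columns grow to the right and rows downward; lengths in m; the calibration is good to about 2 mm. A picture is of the moment at which its call begins: read the wrist's pose just before it. get_calibration takes no time and is no camera call.
- job.sign_off(): hands the job in; it is judged then, once.
The state is a dict: "clock": time; "q": joint angles; "qvel": joint speeds; "tau": joint torques, N m; "tcp_pos": TCP position; "tcp_rot": TCP orientation; "force": force on the tool from outside, world axes, zero at the start; "torque": the same for the moment, N m; "gripper_width": opening from 0.0 (shut) to 1.0 (fully open); "grip_force": force on a finger pad.
Only numpy, scipy, OpenCV 4.12 (cv2) and the standard library are available. Lean on these libraries where they do the work, as an engineer would, in place of code of your own. Each camera call takes 0.05 s, during which the arm holds its last target. There are 200 camera calls.

## Task

Print the label for the cheese that stands on the scale: with closed fingers, first switch the console on by pushing the marked, raised half of the black power rocker all the way down, then press the key whose colour matches the wax of that cheese fully down for a moment, then press the white print key fully down for a moment. Let every key come back up, leave the power on, and press no other coloured key. Nothing is to be picked up: leave the cheeses and everything else where they stand.

Things in the scene. Friction and masses are not known exactly. Their poses are not given: they have to be found in the camera images.
- console: grey labelling console, fixed box 240 (x) x 300 (y) x 50 mm; origin at the centre of its underside, z up, +x to its rear edge with the screen. On its flat top: three coloured keys in a row across the middle, 80 mm apart, in any order; nearer the front (-x) the power rocker and the white print key, 120 mm apart, either one on either side
- rocker_base: steel frame plate of the black power rocker, 84 (x) x 52 (y) x 6 mm, fixed on the console top; origin at the centre of its underside. The rocker's pivot runs along this frame's y axis, 14 mm above the origin; the ON half of the rocker is the half on this frame's +x side.
- rocker_on (a point): place to press on the power rocker: top face of its ON half (white line), 22 mm from the pivot, on the centre line. The black cap is 60 mm long (along x of the frame plate), 34 mm wide, 10 mm thick. Off, this half stands raised (point about 24 mm above the console top); on, this point is about 10 mm lower. Stiff (about 4 N here), stays where it is left
- rocker (a joint): angle of the power rocker in rad: 0 = off (ON half raised), 0.44 = fully on (ON half pushed all the way down)
- key_yellow_top (a point): centre of the top face of the yellow round push key, 34 mm across, in a black round housing 50 mm across; it moves with the key. The key is pressed straight down; released, its top is 22 mm above the console top and 10 mm above its housing
- key_yellow (a joint): how far the yellow key is pressed, in m: 0 = up, 0.006 = fully down; a spring (about 5 N at full travel) brings it back up
- key_red_top (a point): centre of the top face of the red round push key, 34 mm across, in a black round housing 50 mm across; it moves with the key. The key is pressed straight down; released, its top is 22 mm above the console top and 10 mm above its housing
- key_red (a joint): how far the red key is pressed, in m: 0 = up, 0.006 = fully down; a spring (about 5 N at full travel) brings it back up
- key_green_top (a point): centre of the top face of the green round push key, 34 mm across, in a black round housing 50 mm across; it moves with the key. The key is pressed straight down; released, its top is 22 mm above the console top and 10 mm above its housing
- key_green (a joint): how far the green key is pressed, in m: 0 = up, 0.006 = fully down; a spring (about 5 N at full travel) brings it back up
- key_print_top (a point): centre of the top face of the white round push key (the print key), 34 mm across, in a bare steel round housing 50 mm across; it moves with the key. The key is pressed straight down; released, its top is 22 mm above the console top and 10 mm above its housing
- key_print (a joint): how far the print key is pressed, in m: 0 = up, 0.006 = fully down; a spring (about 5 N at full travel) brings it back up
- scale_pan (a point): centre of the top of the steel pan (200 x 190 mm) of the grey scale, 60 mm above the table; one of the three cheeses stands on it
- cheese_yellow: small wheel of cheese in yellow wax, 100 mm across, 50 mm high, loose; origin at the centre of its underside. It stands either on the scale pan or on the wooden stand
- cheese_red: small wheel of cheese in red wax, 100 mm across, 50 mm high, loose; origin at the centre of its underside. It stands either on the scale pan or on the wooden stand
- cheese_green: small wheel of cheese in green wax, 100 mm across, 50 mm high, loose; origin at the centre of its underside. It stands either on the scale pan or on the wooden stand
- stand: low wooden stand, 280 (x) x 140 (y) x 60 mm, fixed, on the other side of the table from the scale, carrying the two cheeses that are not on the scale; origin at the centre of its underside
- scale: grey scale, 220 (x) x 200 (y) x 60 mm high with its pan, fixed; origin at the centre of its underside
- stamp: loose dark wooden hand stamp, 32 mm across, 50 mm high, standing on a rear corner of the console; origin at the centre of its foot
- bottle: loose amber bottle with a pale label, 60 mm across, 170 mm high, to the rear left of the console; origin at the centre of its foot
- jar: loose green glass jar with a pale label and a white cap, 64 mm across, 80 mm high, behind the console; origin at the centre of its foot
- mould: loose white plastic cheese mould (a cup), 80 mm across the rim, 70 mm high, to the rear right of the console; origin at the centre of its foot
Not all that is in view belongs to the job. What is shaped like the cheese_green but orange is not meant.

How it is judged:
By the outcome, as a careful person would: the job done as asked, in the order asked, and still so for the second after the job is handed in, with the robot touching nothing.
It also fails if it takes over 42 s, if anything falls off the work surface, if the arm or the gripper's body presses on something with over 40 N, if the wrist force passes 120 N, or if a joint passes its speed limit or range.

## Working session

There is one attempt and no reset: what is moved stays moved. The work goes in short steps, Python scripts to look and compute and a tool call to move; the robot and the scene stay as the last step left them, time stands still between calls to the robot, and variables do not carry over. Pictures are saved under pics/ and viewed, at most 10 in all, crops included, and the job is handed in when it is done.

Besides the shell and the picture viewer there is one more tool, called after "Emit:" by a JSON object that holds its "api" and its "payload". send_rows: Moves the arm, as the interface text tells. Its arguments: {"type":"object","properties":{"increments":{"type":"array"},"grip_force":{"type":"number"}},"required":["increments"]}

```bash
mkdir -p pics
cat > h.py <<'E'
import numpy as np, cv2
from workcell import readout, viewer, job
def cam(name):
    s=readout.read_state(); im,d=viewer.get_image(name); c=viewer.get_calibration(name)
    if 'world_from_camera' in c: T=np.array(c['world_from_camera'])
    else:
        W=np.eye(4);W[:3,:3]=s['tcp_rot'];W[:3,3]=s['tcp_pos'];T=W@np.array(c['tool_from_camera'])
    return im,d,c,T
def ray(uv,c,T):
    f=200/np.tan(np.radians(c['vertical_fov'])/2)
    K=np.array([[f,0,c['cx']],[0,f,c['cy']],[0,0,1.]])
    p=np.array(uv,float); q=(p-[c['cx'],c['cy']])/f; s=q.copy()
    for _ in range(20): s=q/(1+c['k1']*(s@s))
    return T[:3,3],T[:3,:3]@np.array([s[0],-s[1],-1])
def onz(uv,z,c,T):
    o,r=ray(uv,c,T); return o+r*(z-o[2])/r[2]
def dep(uv,d,c,T):
    o,r=ray(uv,c,T); return o+r*float(d[int(round(uv[1])),int(round(uv[0]))])
def save(im,n): cv2.imwrite('pics/'+n,im[:,:,::-1])
E
python3 - <<'E'
from h import *
for n in('top','side'):
    im,d,c,T=cam(n); save(im,n+'0.png'); np.savez(n+'0.npz',im=im,d=d); print(n,c)
print(readout.read_state())
E
```

```text
top {'vertical_fov': 47.86104532035709, 'cx': 319.19610838272774, 'cy': 192.39323941862304, 'k1': -0.050840565720123056, 'world_from_camera': array([[ 0.02557804,  0.98828578, -0.1504559 ,  0.41337923],
       [-0.99963103,  0.02390928, -0.01289016,  0.00504155],
       [-0.00914187,  0.15073009,  0.98853268,  1.31857981],
       [ 0.        ,  0.        ,  0.        ,  1.        ]])}
side {'vertical_fov': 51.4837853889223, 'cx': 315.51417717038834, 'cy': 200.80174111751595, 'k1': -0.0029348659790638504, 'world_from_camera': array([[ 0.77927238,  0.43787898, -0.4483264 , -0.04250115],
       [-0.62663473,  0.53535566, -0.56632432, -0.78514405],
       [-0.00796744,  0.72225779,  0.69157805,  1.05115404],
       [ 0.        ,  0.        ,  0.        ,  1.        ]])}
{'clock': 0.1, 'q': array([ 1.02569372e+00,  1.81457170e-01,  1.60789277e+00, -1.60249357e-06,
        1.35378792e+00, -2.06310918e-01]), 'qvel': array([ 4.75871357e-04,  6.19799154e-04, -3.04542447e-03, -7.72589350e-07,
       -2.07469681e-04,  2.56298967e-03]), 'tau': array([ 2.72958614e-04, -4.34808612e+01, -3.42700195e+01,  7.04870769e-02,
        3.39422724e-02,  2.95125737e-06]), 'tcp_pos': array([0.19083929, 0.54190567, 0.23791298]), 'tcp_rot': array([[-9.43156923e-01,  3.32346774e-01, -7.99858501e-04],
       [ 3.32347587e-01,  9.43156049e-01, -1.32207423e-03],
       [ 3.15004279e-04, -1.51275451e-03, -9.99998806e-01]]), 'force': array([ 0.40711382, -0.60544238,  0.39351067]), 'torque': array([-0.01850046,  0.00997275, -0.04798515]), 'grip_force': 0.0, 'gripper_width': 0.9986782367636384}
```

View pics/top0.png

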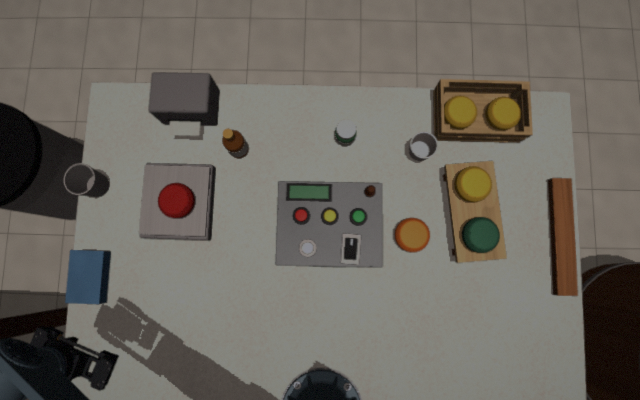

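View pics/side0.png

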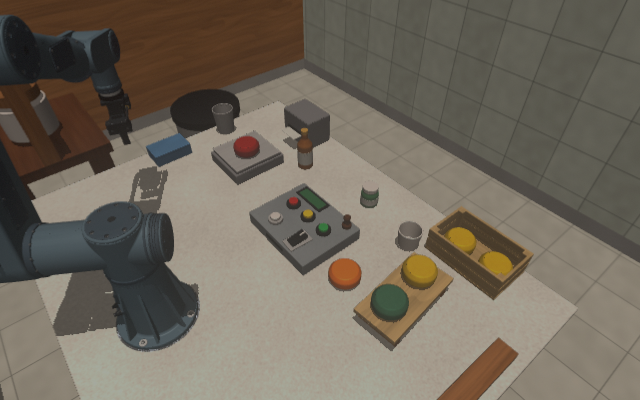

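The red cheese stands on the scale pan (top view at 177,200). Yellow (473,184) and green (480,235) are on the stand, and the crate cheeses and the orange one are distractors. Red key at (302,216), yellow (330,216), green (359,216), print key (308,248), rocker (351,249). Next I'll measure these and enlarge the console to see which half of the rocker has the line.

Run:
```python
from h import *
for n,seeds in (('top',dict(red=(302,216),yellow=(330,216),green=(359,216),pr=(308,248),cheese=(177,200))),('side',dict(red=(293,202),yellow=(308,215),green=(323,229),pr=(276,217)))):
    z=np.load(n+'0.npz');im,d=z['im'],z['d'];c=viewer.get_calibration(n);T=np.array(c['world_from_camera'])
    hsv=cv2.cvtColor(im,cv2.COLOR_RGB2HSV).astype(int);H,S,V=hsv[...,0],hsv[...,1],hsv[...,2]
    M=dict(red=((H<8)|(H>172))&(S>150)&(V>70),yellow=(H>18)&(H<35)&(S>130),green=(H>40)&(H<80)&(S>120)&(V>70),pr=(S<50)&(V>150))
    M['cheese']=M['red']
    for k,s in seeds.items():
        _,L,st,ce=cv2.connectedComponentsWithStats(M[k].astype(np.uint8))
        l=L[s[1],s[0]]
        p=ce[l]; print(n,k,l,st[l],p.round(1),onz(p,.11 if k=='cheese' else .072,c,T).round(4),dep(p,d,c,T).round(4))
    if n=='top':
        print('con', [dep(p,d,c,T).round(3) for p in((290,260),(372,258),(365,190),(320,235),(351,237),(351,260))])
        a=cv2.resize(im[175:275,265:395],None,fx=5,fy=5,interpolation=cv2.INTER_CUBIC)
    else: b=cv2.resize(im[180:270,245:365],None,fx=5,fy=5,interpolation=cv2.INTER_CUBIC)
save(a,'crop_top.png');save(b,'crop_side.png')
```

```text
top red 2 [295 209  12  12 118] [300.6 214.7] [0.5393 0.0714 0.072 ] [0.5393 0.0714 0.072 ]
top yellow 88 [323 209  13  13 131] [329.3 215.2] [ 0.5398 -0.0084  0.072 ] [ 0.5397 -0.0084  0.0729]
top green 1 [353 211  12  11 108] [358.3 215.9] [ 0.5397 -0.089   0.072 ] [ 0.5396 -0.0888  0.0734]
top pr 0 [     0      0    640    400 256000] [319.5 199.5] [0.5831 0.0199 0.072 ] [0.5858 0.0202 0.052 ]
top cheese 1 [158 183  34  35 895] [174.8 199.9] [0.567  0.4143 0.11  ] [0.5673 0.4152 0.1073]
con [array([0.414, 0.098, 0.051]), array([ 0.425, -0.13 ,  0.049]), array([ 0.614, -0.107,  0.066]), array([0.486, 0.016, 0.047]), array([ 0.482, -0.071,  0.054]), array([ 0.418, -0.072,  0.052])]
side red 2 [289 198   9   6  46] [293.  200.3] [0.5341 0.0673 0.072 ] [0.5354 0.0692 0.0698]
side yellow 2 [303 210  10   8  68] [307.5 213.5] [ 0.5337 -0.0139  0.072 ] [ 0.5341 -0.0133  0.0713]
side green 1 [319 224   9   6  48] [323.  226.6] [ 0.5359 -0.0917  0.072 ] [ 0.5351 -0.0927  0.0734]
side pr 13 [271 213   9   6  40] [274.9 215.1] [0.4457 0.0483 0.072 ] [0.4467 0.05   0.07  ]
```

View pics/crop_top.png

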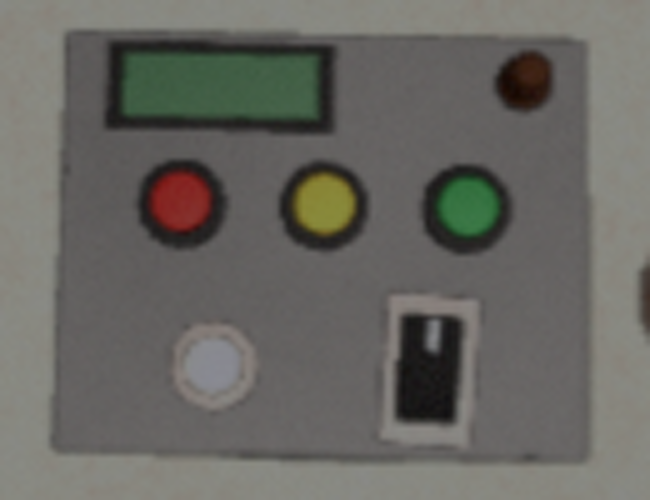

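View pics/crop_side.png

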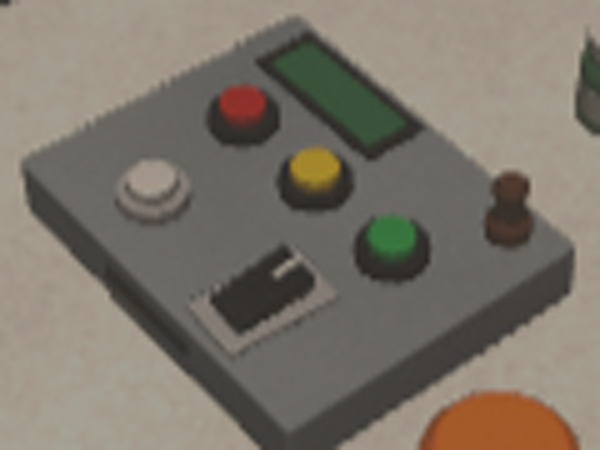

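The white line is on the rear (+x) half of the rocker, at crop (433,335), which is full-image (351.6,242). So the ON half points to +x. The red cheese is on the scale, so the red key (301,215) fits. I'll shut the fingers and move over the console.

Emit:
{"api": "send_rows", "payload": {"increments": [[0,0,0.108,0.54,-1,0,1],[0,0,0.108,0.54,-1,0,1],[0,0,0.108,0.54,-1,0,1],[0,0,0.108,0.54,-1,0,1],[0,0,0.108,0.54,-1,0,1],[0,0,0.108,0.54,-1,0,1],[0,0,0.108,0.54,-1,0,1],[0,0,0.108,0.54,-1,0,1],[0,0,0.108,0.54,-1,0,1],[0,0,0.108,0.54,-1,0,1],[0,0,0.108,0.54,-1,0,1],[0,0,0.108,0.54,-1,0,1],[0,0,0.108,0.54,-1,0,1],[0,0,0.108,0.54,-1,0,1],[0,0,0.108,0.54,-1,0,1]]}}

```text
clock: 1.6
tcp_pos: [0.4604, 0.0434, 0.2384]
tcp_rot: [[-1.0, -0.001, -0.001], [-0.001, 1.0, 0.0], [0.001, 0.0, -1.0]]
force: [-0.1, -0.6, -0.1]
gripper_width: 0.003
grip_force: 0.0
```

Run:
```python
from h import *
s=readout.read_state();print(s['clock'],s['tcp_pos'],s['tcp_rot'].round(3),s['gripper_width'],s['force'],s['q'].round(2))
im,d,c,T=cam('wrist');save(im,'w1.png');np.savez('w1.npz',im=im,d=d,T=T);print(c)
```

```text
1.6 [0.4603746  0.04337274 0.23841039] [[-1.    -0.001 -0.001]
 [-0.001  1.     0.   ]
 [ 0.001  0.    -1.   ]] 0.0031190985515209507 [-0.11245301 -0.55181125 -0.07511257] [-0.16 -0.08  1.88  0.    1.34 -1.74]
{'vertical_fov': 69.85657016070442, 'cx': 318.29709310332197, 'cy': 198.41308648549088, 'k1': -0.038446148006073246, 'tool_from_camera': array([[ 1.34794451e-04,  9.51004082e-01,  3.09178295e-01,
         8.03422482e-02],
       [ 9.99999952e-01, -4.23018680e-05, -3.05859749e-04,
         6.71944010e-04],
       [-2.77795050e-04,  3.09178321e-01, -9.51004042e-01,
        -1.45899940e-01],
       [ 0.00000000e+00,  0.00000000e+00,  0.00000000e+00,
         1.00000000e+00]])}
```

View pics/w1.png

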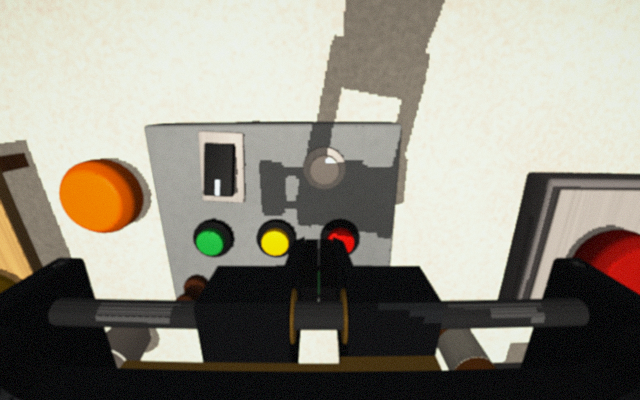

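The wrist view shows the rocker at (219,168) with its white line at (217,187), the rear half. The print key is at (324,167) in shadow, with green (211,240), yellow (275,240) and red (342,236) partly hidden by the finger.

Run:
```python
from h import *
z=np.load('w1.npz');im,d,T=z['im'],z['d'],z['T'];c=viewer.get_calibration('wrist')
hsv=cv2.cvtColor(im,cv2.COLOR_RGB2HSV).astype(int);H,S,V=hsv[...,0],hsv[...,1],hsv[...,2]
for k,M,s in(('yellow',(H>18)&(H<35)&(S>120)&(V>80),(275,240)),('green',(H>40)&(H<85)&(S>120)&(V>60),(211,240))):
    _,L,st,ce=cv2.connectedComponentsWithStats(M.astype(np.uint8));l=L[s[1],s[0]];p=ce[l]
    print(k,st[l],onz(p,.072,c,T).round(4),dep(p,d,c,T).round(4))
# heights map -> world xy of everything in console region
v,u=np.mgrid[100:260,150:410];P=np.array([dep((a,b),d,c,T) for a,b in zip(u.ravel(),v.ravel())])
# print key: points 66..78mm high near
q=P[(abs(P[:,2]-.072)<.004)]
for n,(x,y) in dict(pr=(.447,.053),red=(.537,.07),yel=(.537,-.01),gr=(.537,-.09)).items():
    w=q[np.hypot(q[:,0]-x,q[:,1]-y)<.025];print(n,len(w),w.mean(0).round(4),(w.min(0)+w.max(0))[:2]/2,np.ptp(w,0).round(3))
w=P[(abs(P[:,0]-.45)<.07)&(abs(P[:,1]+.07)<.04)]
for lo,hi in((.054,.059),(.06,.08)):
    r=w[(w[:,2]>lo)&(w[:,2]<hi)];print(lo,len(r),cv2.minAreaRect((r[:,:2]*1000).astype(np.float32)))
con=P[abs(P[:,2]-.05)<.003];print('console z',np.median(con[:,2]))
for p in((217,187),(217,181),(217,193),(219,150),(219,160)):print(p,dep(p,d,c,T).round(4))
```

```text
yellow [261 228  28  28 628] [ 0.5369 -0.0085  0.072 ] [ 0.5367 -0.0084  0.0724]
green [195 229  29  27 582] [ 0.5376 -0.0879  0.072 ] [ 0.5379 -0.0881  0.0716]
pr 681 [0.4479 0.0507 0.0717] [0.448354   0.05111458] [0.033 0.033 0.006]
red 265 [0.5319 0.0753 0.0715] [0.53526883 0.07197442] [0.028 0.032 0.005]
yel 550 [ 0.5377 -0.0084  0.0717] [ 0.53870909 -0.00886943] [0.034 0.033 0.006]
gr 527 [ 0.5382 -0.0877  0.0717] [ 0.53920641 -0.08833444] [0.032 0.032 0.006]
0.054 1433 ((464.0203857421875, -70.43185424804688), (53.528724670410156, 115.38143920898438), 84.97348022460938)
0.06 1701 ((470.7592468261719, -73.02888488769531), (39.93521499633789, 106.00251007080078), 79.54694366455078)
console z 0.04990653285998323
(217, 187) [ 0.4674 -0.0703  0.0739]
(217, 181) [ 0.4609 -0.0703  0.0719]
(217, 193) [ 0.4741 -0.0705  0.0753]
(219, 150) [ 0.4272 -0.0672  0.0637]
(219, 160) [ 0.4381 -0.0677  0.0657]
```

Emit:
{"api": "send_rows", "payload": {"increments": [[0,0,0,0.018,-0.227,0,1],[0,0,0,0.018,-0.227,0,1],[0,0,0,0.018,-0.227,0,1],[0,0,0,0.018,-0.227,-0.1,1],[0,0,0,0.018,-0.227,-0.2,1],[0,0,0,0.018,-0.227,-0.29,1],[0,0,0,0.018,-0.227,-0.32,1],[0,0,0,0.018,-0.227,-0.33,1],[0,0,0,0.018,-0.227,-0.34,1],[0,0,0,0.018,-0.227,-0.345,1],[0,0,0,0.018,-0.227,-0.345,1]]}}

```text
clock: 2.75
tcp_pos: [0.4712, -0.0709, 0.0675]
tcp_rot: [[-1.0, -0.001, 0.003], [-0.001, 1.0, -0.001], [-0.003, -0.001, -1.0]]
force: [0.2, 1.2, 0.0]
gripper_width: 0.002
grip_force: 0.1
```

Emit:
{"api": "send_rows", "payload": {"increments": [[0,0,0,0,0,-0.004,1],[0,0,0,0,0,-0.008,1],[0,0,0,0,0,-0.008,1]]}}

```text
clock: 3.05
tcp_pos: [0.4718, -0.0712, 0.0657]
tcp_rot: [[-1.0, -0.001, 0.003], [-0.001, 1.0, -0.001], [-0.003, -0.001, -1.0]]
force: [-8.8, 5.5, 27.7]
gripper_width: 0.006
grip_force: 12.4
```

Emit:
{"api": "send_rows", "payload": {"increments": [[0,0,0,0,0,0.05,1],[0,0,0,0,0,0.15,1],[0,0,0,0.132,0.284,0.255,1],[0,0,0,0.132,0.284,0.255,1],[0,0,0,0.132,0.284,0.255,1],[0,0,0,0.132,0.284,0.255,1],[0,0,0,0.132,0.284,0.255,1]]}}

```text
clock: 3.75
tcp_pos: [0.5374, 0.0724, 0.1912]
tcp_rot: [[-1.0, -0.004, 0.003], [-0.004, 1.0, -0.0], [-0.003, -0.0, -1.0]]
force: [-0.2, -0.3, 0.5]
gripper_width: 0.0
grip_force: 0.0
```

Run:
```python
from h import *
im,d,c,T=cam('wrist');save(im,'w2.png')
i2,d2,c2,T2=cam('side')
y=-.070
v,u=np.mgrid[0:230,0:400];P=np.array([dep((a,b),d,c,T) for a,b in zip(u.ravel(),v.ravel())])
for x in np.arange(.415,.485,.006):
    w=P[(abs(P[:,0]-x)<.003)&(abs(P[:,1]-y)<.006)];print(x.round(3),len(w),np.median(w[:,2]).round(4) if len(w) else 0)
```

```text
0.415 92 0.0559
0.421 76 0.0743
0.427 106 0.0741
0.433 96 0.0726
0.439 99 0.0713
0.445 98 0.07
0.451 93 0.0687
0.457 87 0.067
0.463 79 0.0661
0.469 88 0.0648
0.475 74 0.0637
0.481 69 0.0563
```

View pics/w2.png

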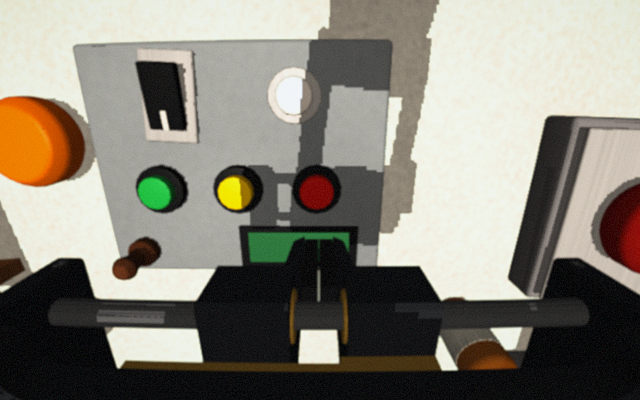

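The rocker now slopes down to the rear (−0.21, previously about +0.23), so it is fully on. Red key next. It is at (317,189), which puts it at world (0.537, 0.071).

Emit:
{"api": "send_rows", "payload": {"increments": [[0,0,0,0,-0.002,-0.1,1],[0,0,0,0,-0.002,-0.18,1],[0,0,0,0,-0.002,-0.22,1],[0,0,0,0,-0.002,-0.235,1],[0,0,0,0,-0.002,-0.245,1],[0,0,0,0,-0.002,-0.251,1],[0,0,0,0,-0.002,-0.255,1],[0,0,0,0,-0.002,-0.255,1]]}}

```text
clock: 4.65
tcp_pos: [0.5354, 0.0685, 0.066]
tcp_rot: [[-1.0, -0.001, -0.003], [-0.001, 1.0, -0.002], [0.003, -0.002, -1.0]]
force: [-19.4, -3.9, 30.2]
gripper_width: 0.006
grip_force: 15.2
```

Red bottomed out: tip at 0.066 with 30 N. Lift, then on to the print key.

Emit:
{"api": "send_rows", "payload": {"increments": [[0,0,0,0,0,0.03,1],[0,0,0,0,0,0.1,1],[0,0,0,-0.08,-0.017,0.12,1],[0,0,0,-0.176,-0.037,0.12,1],[0,0,0,-0.176,-0.037,0.12,1],[0,0,0,-0.176,-0.037,0.12,1],[0,0,0,-0.176,-0.037,0.06,1],[0,0,0,-0.176,-0.037,0.03,1],[0,0,0,-0.176,-0.037,0.018,1],[0,0,0,-0.176,-0.037,0.008,1],[0,0,0,-0.176,-0.037,0.002,1],[0,0,0,-0.176,-0.037,0,1],[0,0,0,-0.176,-0.037,0,1]]}}

```text
clock: 5.95
tcp_pos: [0.4497, 0.0511, 0.0659]
tcp_rot: [[-1.0, -0.001, 0.001], [-0.001, 1.0, -0.001], [-0.001, -0.001, -1.0]]
force: [-16.3, -1.1, 35.3]
gripper_width: 0.005
grip_force: 17.9
```

The print key is fully down (0.0659). Lift away and check.

Emit:
{"api": "send_rows", "payload": {"increments": [[0,0,0,0,0,0.03,1],[0,0,0,0,0,0.1,1],[0,0,0,0,0,0.2,1],[0,0,0,0,0,0.3,1],[0,0,0,0,0,0.35,1],[0,0,0,0,0,0.35,1],[0,0,0,0,0,0.35,1]]}}

```text
clock: 6.65
tcp_pos: [0.4489, 0.0513, 0.238]
tcp_rot: [[-1.0, -0.001, 0.003], [-0.001, 1.0, -0.0], [-0.003, -0.0, -1.0]]
force: [-0.3, -0.1, -0.7]
gripper_width: 0.001
grip_force: 0.0
```

Run:
```python
from h import *
im,d,c,T=cam('wrist');save(im,'w3.png')
v,u=np.mgrid[60:270,120:430];P=np.array([dep((a,b),d,c,T) for a,b in zip(u.ravel(),v.ravel())])
for n,(x,y) in dict(pr=(.448,.051),red=(.537,.071),yel=(.537,-.0085),gr=(.537,-.088),r_on=(.468,-.07),r_off=(.425,-.07)).items():
    w=P[np.hypot(P[:,0]-x,P[:,1]-y)<.006];print(n,len(w),np.median(w[:,2]).round(4) if len(w) else 0)
```

```text
pr 130 0.0725
red 0 0
yel 67 0.072
gr 60 0.0721
r_on 69 0.0651
r_off 104 0.0739
```

View pics/w3.png

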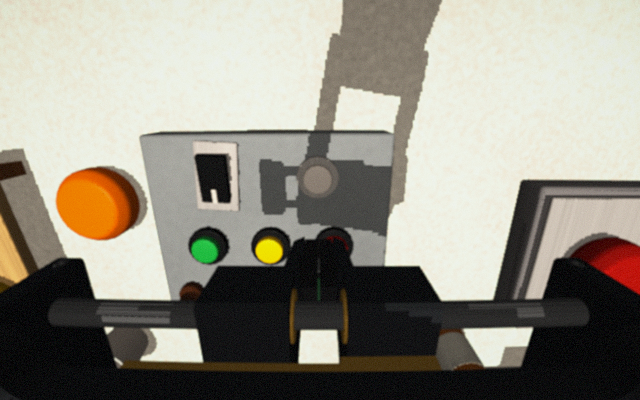

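The rocker (216,178) is still on. The print key (318,178), yellow and green are up at 0.072. Red (335,240) is hidden behind the finger here, but nothing touches it. Handing in.

```bash
python3 -c "
from workcell import job
print(job.sign_off())"
```

```text
the job is handed in; nothing more can be done
None
```

I switched the power on and left it on, then pressed the red key (the red cheese is on the scale) and the white print key fully down, in that order, and handed the job in at about 7 s; the print, yellow and green keys measured back up, while the red key was hidden by the finger in the last view, so I did not see it return.

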